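Clamp a blank under a ratchet hold-down

ROBOT

A 6-joint arm with a two-finger parallel gripper is mounted at the origin on the work surface. World frame = base frame: x ahead of the robot, y to its left, z up, the work surface at z = 0. Lengths are in m, angles in rad, forces in N, time in s.
With the tool pointing down it reaches from about 0.25 to 0.725 m from the base axis. Payload 9.7 kg.
Tool frame: the origin (TCP) lies on the centre line of the jaws, within the pads' length; the fingertips stand 22 mm ahead of it and the grasp point (between the pads) lies 3 mm ahead of it (arm.tip_reach is the distance from the TCP to the fingertips, in m); z points along the fingers, y is the line along which they close (so a half turn about z gives the same grasp; the last joint's range is limited). The gripper opens to 85 mm and grips with 20 to 120 N. Pads are 22 mm wide; open, the fingers measure 114 mm over their backs; the gripper's body (76 mm by 85 mm) begins 54 mm behind the grasp point. The pads swing forward as they close: fully open they stand 13 mm farther back than shut.
Start: joints at [-1.165, 0.087, 0.176, 1.66, 0, 1.571], TCP at [0.217, -0.505, 0.253] pointing down, gripper open.
Joint ranges: [-3.13, 3.13], [-0.85, 1.81], [-1.15, 1.24], [-2.2, 2.28], [-1.44, 1.52], [-3.14, 3.14]. Speed limits (rad/s): [2.22, 2.22, 2.57, 3.14, 3.14, 3.14].

INTERFACE

Orientations are given as a rotation vector (axis times angle).
In Python, from rig import arm gives the robot as it stands. The module is installed in compiled form; this text tells all that it offers. Calls block until the motion is done:
- arm.move_pose(position, orientation): joint-space move of the TCP to a pose.
- arm.move_l(position, speed=0.15, frame=None): straight line of the TCP; frame=None keeps the orientation; speed is the mean speed in m/s.
- arm.set_joints(angles): joint-space move.
- arm.gripper_to(opening, grasp_force=None): finger opening in m; grasp_force is the grip in N (None keeps the last); returns when the fingers have stopped.
- arm.pause(seconds).
- arm.inverse_kinematics(position, orientation): joint angles nearest the present ones, or None.
- arm.get_obs(): the state.
- arm.read_camera(name): name is "scene" or "top" or "wrist"; returns (picture, depth): 400x640x3 uint8, red, green, blue; 400x640 float32, m along the optical axis (not along the pixel's ray), 0 where there is no reading.
- arm.camera_info(name): a dict with "K" (3x3 intrinsics, pixels), "R" (3x3) and "t" (3): a world point X has camera coordinates R X + t. Camera axes: x right, y down, z forward; pixel columns grow to the right and rows downward; lengths in m; the calibration is good to about 2 mm. A picture is of the moment at which its call begins: read the wrist's pose just before it. camera_info takes no time and is no camera call; for the wrist camera it gives the pose at the moment of the call.
A pose or a line that the arm cannot do raises arm.Unreachable and nothing moves.
- arm.hand_in(): hands the job in; it is judged then, once.
The state is a dict: "time": time; "q": joint angles; "qvel": joint speeds; "effort": joint torques, N m; "tcp_pos": TCP position; "tcp_rot": TCP orientation; "ft_force": force on the tool from outside, world axes, zero at the start; "torque": the same for the moment, N m; "finger_gap": finger opening in m; "gripper_force": force on a finger pad.
Only numpy, scipy, OpenCV 4.12 (cv2) and the standard library are available. Lean on these libraries where they do the work, as an engineer would, in place of code of your own. Each camera call takes 0.05 s, during which the arm holds its last target. There are 200 camera calls.

TASK

Clamp the brass blank on the jeweller's bench: raise the hold-down by its wooden knob, click by click, until it rests on its highest tooth; slide the cradle along its channel under the foot until it is fully home against the end stop, and lean on it there for half a second with 12 to 20 N; then press the pawl's thumb pad to let the foot down onto the blank. Work by feel: no more than 30 N against the rail's top stop, on the cradle, on the pawl or by the foot; let go of everything at the end and leave the hammer, the bowl and the ring clamp alone.

Things in the scene. Friction and masses are not known exactly. Their poses are not given: they have to be found in the camera images.
- stand: the fixed hold-down: grey base plate 260 x 105 x 12 mm and a post. Origin on the bench under the foot, 65 mm before the upright toothed rail (x = 65, y = 0 mm, teeth on its +y side, post on its -y side); z up; +x is the way the cradle slides home (away from the robot, towards the post), +y the side of the pawl's pad. The steel strap at the post's top, the rail's top stop, reaches up to z = 168 mm
- knob_grip (a point): centre of the dark wooden knob at the rail's top, 26 x 26 mm wide (sides along the stand's x and y) and 28 mm tall; pulled straight up it raises the rail
- foot (a point): centre of the underside of the hold-down's round brass foot, 26 mm across, on an arm in front of the rail; it is 4 mm above the channel floor when the joint rail reads 0
- rail (a joint): height of the rail (m), 0 lowest. The pawl holds it at 0.0055, 0.0175, 0.0295 and 0.0415 (highest tooth); the top stop is at 0.0445. 0.4 to 0.55 kg; lifting takes 5 to 15 N as each tooth passes the pawl. With the pawl lifted it sinks by its own weight, damped, at about 70 mm/s. With the foot down on the blank it reads 0.0115
- pawl (a joint): angle of the pawl lever (rad): 0 engaged, 0.16 at the end of its travel (pad about 13 mm down). It clears the teeth above about 0.12; its spring and the rail's weight take 3 to 7 N on the pad. It springs back and catches again when let go
- pawl_pad (a point): centre of the top of the pawl's thumb pad, a level dark steel plate 26 x 26 mm, 100 mm to the +y side of the stand's middle plane; pressed down, it lifts the pawl out of the teeth
- cradle_near (a point): centre of the cradle's end face to push on (away from the post), 19.5 mm above the channel floor. Cradle: loose aluminium U-shaped block in the channel, 90 mm long (x), 44 wide, 0.2 to 0.45 kg, a lip 10 mm thick and 39 high at each end, the blank between them, its top 15.5 mm high. Fully home it is at x = -50 to -62 mm in the stand's frame. The far lip clears the foot only on the highest tooth
- hammer_grip (a point): a light hammer, 200 mm long, lying beside the stand; not to be touched (handle's grip point)
- bowl: a small copper bowl, 70 mm across and 30 high, standing beside the stand; not to be touched (centre of its underside)
- ring_clamp: a turned wooden ring clamp, 32 mm thick and 110 mm tall, standing upright beside the post; not to be touched (centre of its underside)
- channel (a point): point on the middle of the channel floor under the foot, 12 mm above the bench; axes as the stand's. The channel runs from x = -130 to +40 mm between fences 12 mm high and 47 mm apart. Its end stop, a steel block across the channel, 44 mm wide and 26 high, is clamped with its face anywhere from x = 28 to 40 mm, elsewhere each time and not measured: the cradle's far end must meet it
Not all that is in view belongs to the job. What is shaped like the part that bears cradle_near but purple or turquoise is not meant.

How it is judged:
By the outcome, as a careful person would: the job done as asked, in the order asked, and still so for the second after the job is handed in, with the robot touching nothing.
It also fails if it takes over 67 s, if anything falls off the work surface, if the arm or the gripper's body presses on something with over 40 N, if the wrist force passes 120 N, or if a joint passes its speed limit or range.

## Working session

There is one attempt and no reset: what is moved stays moved. The work goes in short steps, each a Python script; the robot and the scene stay as the last script left them, time stands still between calls to the robot, and variables do not carry over. Pictures are saved under pics/ and viewed, at most 10 in all, crops included, and the job is handed in when it is done.

```bash
mkdir -p pics; python3 - <<'E'
from rig import arm
import cv2,numpy as np
for n in("scene","top"):
    p,d=arm.read_camera(n); cv2.imwrite(f"pics/{n}0.png",p[:,:,::-1]); np.savez(f"pics/{n}0.npz",p=p,d=d,**arm.camera_info(n))
o=arm.get_obs();print(o["time"],o["tcp_rot"],o["ft_force"],arm.tip_reach)
E
```

```text
0.1 [-3.07605303e+00 -6.32868730e-01  3.60620693e-04] [0.33642939 0.33263963 0.49218351] 0.022
```

View pics/scene0.png

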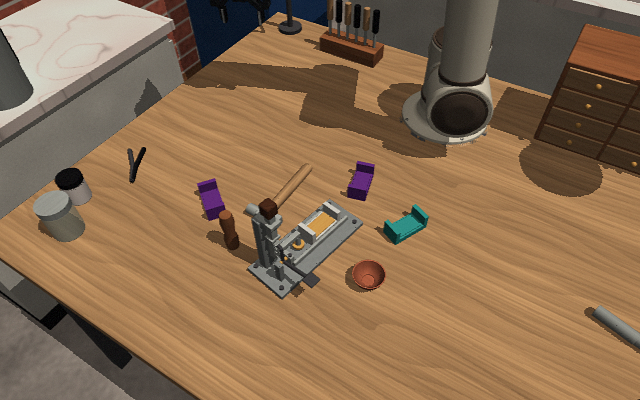

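View pics/top0.png

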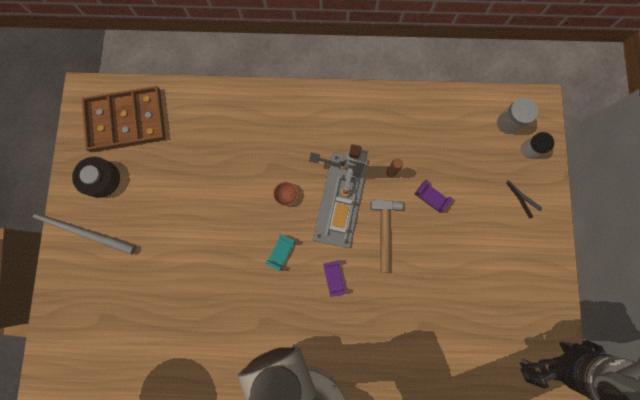

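The scene view shows the stand with its knob at (268,208), pad at (312,280) and cradle at (322,225). In the top view the knob is at (355,152), the pad at (315,158), the cradle at (341,215), the bowl at (286,194), the hammer at (386,235) and the ring clamp at (396,168). I'll enlarge both.

```bash
python3 - <<'E'
import cv2
a=cv2.imread("pics/top0.png")[140:260,280:420];cv2.imwrite("pics/topc.png",cv2.resize(a,None,fx=5,fy=5,interpolation=cv2.INTER_CUBIC))
a=cv2.imread("pics/scene0.png")[190:300,230:370];cv2.imwrite("pics/scenec.png",cv2.resize(a,None,fx=5,fy=5,interpolation=cv2.INTER_CUBIC))
E
```

```text
(no output)
```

View pics/topc.png

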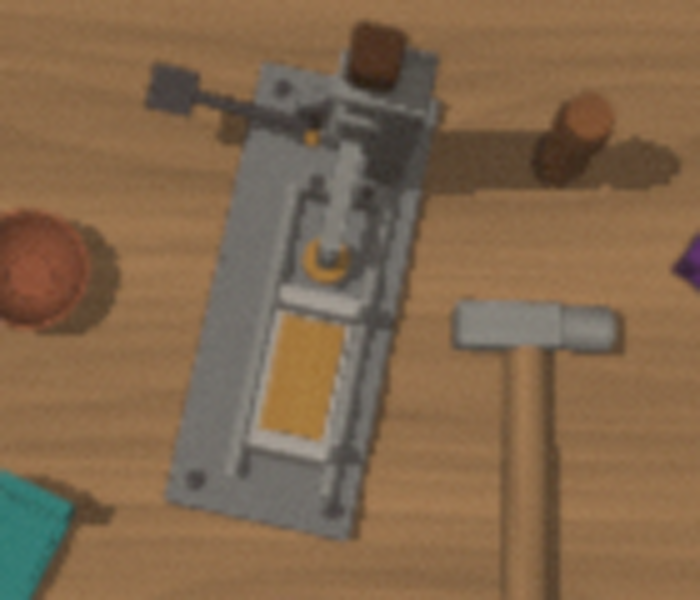

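View pics/scenec.png

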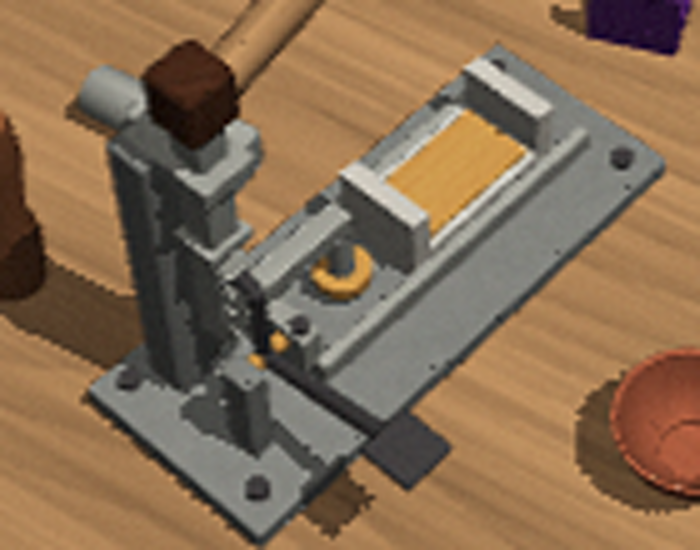

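The top crop shows the knob at (378,50), the pad at (173,88), the near lip's top at (287,446), the far lip's top at (320,300), and plate corners at (167,502), (350,540) and (438,52). In the scene crop the knob's top is at (192,65), the pad at (408,452), the near lip's top at (508,92) and the far lip's top at (385,205). Next I triangulate these.

```bash
cat > h.py <<'E'
import numpy as np,cv2
def ray(c,uv):
    d=np.linalg.inv(c["K"])@[uv[0],uv[1],1]; return -c["R"].T@c["t"], c["R"].T@d
def at_z(c,uv,z):
    o,d=ray(c,uv); return o+d*(z-o[2])/d[2]
def dep(c,uv,D):
    o,d=ray(c,uv); return o+d*D[int(round(uv[1])),int(round(uv[0]))]
def tri(c1,u1,c2,u2):
    (o1,d1),(o2,d2)=ray(c1,u1),ray(c2,u2)
    s=np.linalg.lstsq(np.c_[d1,-d2],o2-o1,rcond=None)[0]
    a,b=o1+d1*s[0],o2+d2*s[1]; return (a+b)/2,np.linalg.norm(a-b)
E
python3 - <<'E'
from h import *
np.set_printoptions(precision=4,suppress=True)
T=np.load("pics/top0.npz");S=np.load("pics/scene0.npz")
t=lambda x,y:(280+x/5,140+y/5); s=lambda x,y:(230+x/5,190+y/5)
print("cams",ray(T,(0,0))[0],ray(S,(0,0))[0])
for n,a,b in [("knobtop",(380,45),(192,65)),("pad",(173,88),(408,452)),("near",(287,446),(508,92)),("far",(320,300),(385,205)),("footring",(326,262),(343,272)),
  ("c+near",(167,502),(663,165)),("c-near",(350,540),(500,45)),("c-far",(438,52),(90,395)),("hole+near",(196,480),(622,157)),("hole+far",(282,88),(257,488)),("hole-near",(333,510),(497,65))]:
    print(n,*tri(T,t(*a),S,s(*b)),dep(T,t(*a),T["d"]),dep(S,s(*b),S["d"]),"z12:",at_z(T,t(*a),.012)[:2],at_z(S,s(*b),.012)[:2])
for n,a in [("bowl",(38,268)),("ringtop",(585,118)),("hamL",(455,325)),("hamhandle",(527,450))]: print(n,dep(T,t(*a),T["d"]))
E
```

```text
cams [ 0.386  -0.0417  1.102 ] [1.0624 0.2569 0.8578]
knobtop [ 0.6597 -0.113   0.2207] 0.004663204501537152 [ 0.6624 -0.1155  0.2158] [ 0.6581 -0.1115  0.2193] z12: [ 0.7259 -0.1324] [ 0.5268 -0.2311]
pad [ 0.6798 -0.0135  0.0704] 0.0033653065827754015 [ 0.6794 -0.0151  0.0742] [ 0.6804 -0.0111  0.073 ] z12: [ 0.6972 -0.0135] [ 0.6507 -0.0319]
near [ 0.4888 -0.081   0.0466] 0.0011104405670575837 [ 0.4883 -0.0812  0.0539] [ 0.4907 -0.0792  0.0496] z12: [ 0.4924 -0.0828] [ 0.4641 -0.0948]
far [ 0.569  -0.0965  0.0441] 0.003789965943645158 [ 0.5688 -0.0979  0.0503] [ 0.5728 -0.0916  0.0515] z12: [ 0.5755 -0.1   ] [ 0.5489 -0.1086]
footring [ 0.595  -0.1015  0.0218] 0.0021968892502650457 [ 0.5913 -0.1013  0.0436] [ 0.6004 -0.0961  0.0321] z12: [ 0.5974 -0.103 ] [ 0.5891 -0.1047]
c+near [ 0.4598 -0.0158  0.0046] 0.001825088352238953 [ 0.4605 -0.0165  0.0006] [ 0.4544 -0.0172 -0.0026] z12: [ 0.4597 -0.0168] [ 0.4647 -0.0126]
c-near [ 0.4403 -0.1164  0.0094] 0.005098162608174657 [ 0.4419 -0.1195 -0.002 ] [ 0.4419 -0.1125  0.0128] z12: [ 0.4412 -0.1185] [ 0.4413 -0.1129]
c-far [ 0.7106 -0.1561  0.0379] 0.015446196484084622 [ 0.7268 -0.1676 -0.0017] [ 0.6961 -0.1622  0.0104] z12: [ 0.7226 -0.166 ] [ 0.6968 -0.1614]
hole+near [ 0.4717 -0.0314  0.0133] 0.002453782096563081 [ 0.4716 -0.0326  0.0204] [ 0.4723 -0.0298  0.0149] z12: [ 0.4723 -0.0325] [ 0.4703 -0.0308]
hole+far [ 0.6979 -0.0756  0.0139] 0.0013185963993258035 [ 0.6979 -0.0761  0.0153] [ 0.6996 -0.0732  0.0185] z12: [ 0.6988 -0.0762] [ 0.6968 -0.0757]
hole-near [ 0.4565 -0.1072  0.0166] 0.0031458673089199483 [ 0.4571 -0.1085  0.0185] [ 0.455  -0.1063  0.0152] z12: [ 0.4575 -0.1089] [ 0.4527 -0.1077]
bowl [0.5915 0.0607 0.0036]
ringtop [ 0.6584 -0.2318  0.1103]
hamL [ 0.5617 -0.1752  0.0203]
hamhandle [ 0.4923 -0.2148  0.0234]
```

```bash
cat >> h.py <<'E'
from rig import arm
YAW=np.deg2rad(-11.); EX=np.array([np.cos(YAW),np.sin(YAW),0]); EY=np.array([-EX[1],EX[0],0]); EZ=np.array([0,0,1.])
O=np.array([.5963,-.1010,0])
ROT=np.pi*np.array([np.cos(YAW/2),np.sin(YAW/2),0])
def W(x,y,z): return O+x*EX+y*EY+z*EZ
def st():
    o=arm.get_obs(); p=o["tcp_pos"]-O; f=o["ft_force"]
    return o["time"],np.array([p@EX,p@EY,p[2]])*1e3,np.array([f@EX,f@EY,f[2]]),o
np.set_printoptions(precision=2,suppress=True)
E
python3 - <<'E'
from h import *
for z in(.2,.25,.28,.3,.32): print(z,arm.inverse_kinematics(W(.065,0,z),ROT))
arm.move_pose(W(.04,0,.28),ROT)
t,p,f,o=st();print(t,p,f,o["q"])
c=arm.camera_info("wrist");p,d=arm.read_camera("wrist");cv2.imwrite("pics/w1.png",p[:,:,::-1]);np.savez("pics/w1.npz",d=d,**c);print(ray(c,(0,0))[0],c["R"])
E
```

```text
0.2 [-0.17  0.37  0.41  1.61  0.   -3.12]
0.25 [-0.17  0.39  0.54  1.71  0.   -3.12]
0.28 [-0.17  0.42  0.63  1.78  0.   -3.12]
0.3 [-0.17  0.44  0.69  1.83  0.   -3.12]
0.32 [-0.17  0.46  0.76  1.88  0.   -3.12]
3.9833 [ 39.98  -0.26 280.01] [1.69 0.08 0.25] [-0.17  0.34  0.53  1.76 -0.   -3.12]
[ 0.71 -0.12  0.4 ] [[-0.19 -0.98  0.  ]
 [-0.94  0.18  0.29]
 [-0.29  0.06 -0.96]]
```

View pics/w1.png

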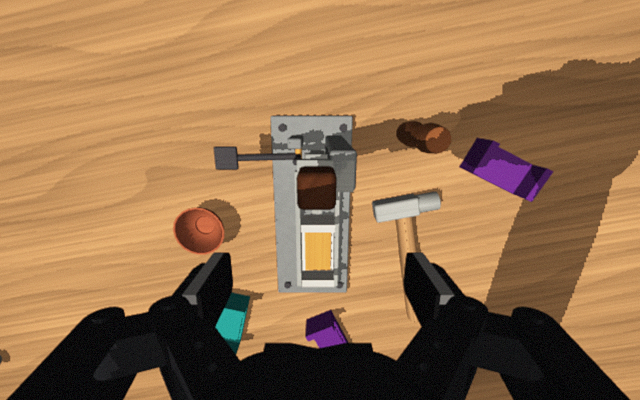

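The wrist picture shows the knob at (317,188), the pad at (226,158) and the stand upright in the image. The camera sits on the post side of the wrist, so I'll turn the tool half round and keep that side clear. First I'll refine the knob and pad from this depth image.

```bash
python3 - <<'E'
from h import *
c=np.load("pics/w1.npz");D=c["d"];K,R,t=c["K"],c["R"],c["t"]
v,u=np.mgrid[0:400,0:640]
P=np.stack([(u-K[0,2])/K[0,0]*D,(v-K[1,2])/K[1,1]*D,D],-1)-t
P=P@R - O   # R^T(x-t)
S=np.stack([P@EX,P@EY,P[...,2]],-1)*1e3
def box(n,u0,u1,v0,v1,z0,z1):
    q=S[v0:v1,u0:u1].reshape(-1,3);q=q[(q[:,2]>z0)&(q[:,2]<z1)]
    print(n,len(q),np.median(q,0),np.percentile(q,2,0),np.percentile(q,98,0))
box("knobtop",285,350,155,220,205,240)
box("pad",210,240,143,175,50,95)
box("plate",268,356,110,296,5,17)
box("nearlip",296,340,268,292,40,60)
box("farlip",296,340,210,240,40,60)
box("ring",390,455,115,155,90,120)
box("bowl",170,225,200,255,22,40)
E
```

```text
knobtop 1510 [ 66.73   1.82 215.37] [ 53.63 -10.08 208.07] [ 77.63  14.15 216.97]
pad 550 [ 65.66 103.1   71.9 ] [53.28 90.04 69.24] [ 77.65 115.96  73.46]
plate 6604 [-0.29 34.35 10.54] [-145.26  -41.15    8.77] [108.4   60.83  13.36]
nearlip 324 [-105.39    1.82   48.89] [-112.6   -19.89   40.58] [-102.79   23.43   50.94]
farlip 342 [-26.75   1.68  49.23] [-32.81 -20.    41.16] [-23.17  23.33  50.8 ]
ring 807 [  89.22 -111.9   108.04] [  75.84 -126.49   90.98] [ 101.28 -101.78  109.83]
bowl 571 [-49.13 174.62  27.44] [-73.81 130.5   22.24] [ -8.45 196.31  29.73]
```

```bash
cat >> h.py <<'E'
O=O+.002*EY
a=(YAW+np.pi)/2; ROT=np.pi*np.array([np.cos(a),np.sin(a),0])
E
python3 - <<'E'
from h import *
arm.move_pose(W(.065,0,.27),ROT)
t,p,f,o=st();print(t,p,f,o["q"])
arm.gripper_to(.05); arm.move_l(W(.065,0,.207),speed=.1)
print(*st()[:3])
arm.gripper_to(.015,20)
t,p,f,o=st();print(t,p,f,o["finger_gap"],o["gripper_force"])
c=arm.camera_info("wrist");p,d=arm.read_camera("wrist");cv2.imwrite("pics/w2.png",p[:,:,::-1])
E
```

```text
6.6833 [ 65.  -0. 270.] [0.02 0.53 0.01] [-0.17  0.41  0.59  1.76 -0.    0.02]
7.9083 [ 65.15   0.   207.8 ] [ 0.04  0.57 -0.3 ]
8.2417 [ 65.32  -1.05 208.09] [ 0.52 -6.18  3.16] 0.02550676465624068 24.947761595249176
```

View pics/w2.png

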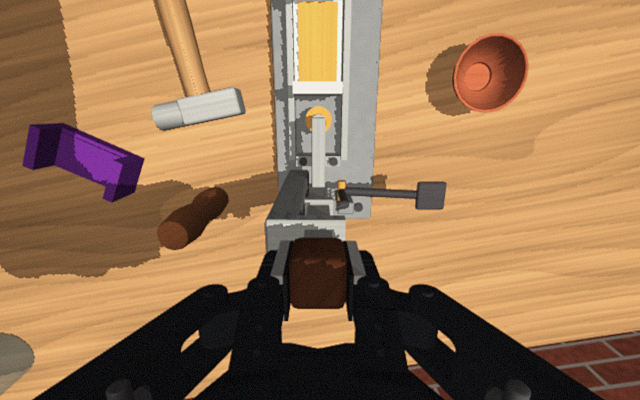

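The knob sits squarely between the pads at (318,272). Now I'll centre the grip and lift in small steps while watching the force.

```bash
python3 - <<'E'
from h import *
arm.move_l(W(.0653,-.0012,.207),speed=.05); arm.gripper_to(.015,60)
t,p,f,o=st();print(t,p,f,o["finger_gap"]); z0=p[2]
L=[];z=.207
for i in range(70):
    z+=.0008
    arm.move_l(W(.0653,-.0012,z),speed=.02)
    t,p,f,o=st(); L.append((round(p[2]-z0,1),round(-f[2],1)))
    if -f[2]>21 or (p[2]-z0>36.9): break
print(t,p,f,L)
E
```

```text
8.7583 [ 65.37  -1.15 208.05] [-2.09  0.06  5.64] 0.025442715674351937
20.7583 [ 65.32  -1.17 245.53] [ 0.49  4.14 -4.34] [(np.float64(0.1), np.float64(-4.4)), (np.float64(0.2), np.float64(-0.2)), (np.float64(0.6), np.float64(6.3)), (np.float64(1.5), np.float64(8.0)), (np.float64(2.7), np.float64(9.0)), (np.float64(3.7), np.float64(9.1)), (np.float64(4.6), np.float64(10.0)), (np.float64(5.4), np.float64(10.8)), (np.float64(6.2), np.float64(10.9)), (np.float64(7.0), np.float64(11.1)), (np.float64(7.8), np.float64(12.5)), (np.float64(9.0), np.float64(8.3)), (np.float64(10.1), np.float64(6.0)), (np.float64(10.6), np.float64(4.4)), (np.float64(11.1), np.float64(5.3)), (np.float64(12.0), np.float64(4.2)), (np.float64(12.8), np.float64(5.1)), (np.float64(13.2), np.float64(5.4)), (np.float64(13.8), np.float64(8.0)), (np.float64(14.8), np.float64(8.6)), (np.float64(15.7), np.float64(10.6)), (np.float64(16.6), np.float64(9.9)), (np.float64(17.4), np.float64(9.3)), (np.float64(18.2), np.float64(11.3)), (np.float64(18.9), np.float64(10.3)), (np.float64(19.8), np.float64(11.8)), (np.float64(21.0), np.float64(7.0)), (np.float64(22.1), np.float64(5.6)), (np.float64(22.6), np.float64(4.9)), (np.float64(23.1), np.float64(5.1)), (np.float64(24.0), np.float64(4.9)), (np.float64(24.8), np.float64(3.3)), (np.float64(25.3), np.float64(5.3)), (np.float64(25.8), np.float64(9.0)), (np.float64(26.8), np.float64(9.9)), (np.float64(27.7), np.float64(9.9)), (np.float64(28.5), np.float64(9.5)), (np.float64(29.4), np.float64(10.8)), (np.float64(30.1), np.float64(10.8)), (np.float64(30.9), np.float64(10.9)), (np.float64(31.8), np.float64(12.5)), (np.float64(33.1), np.float64(8.8)), (np.float64(34.1), np.float64(6.7)), (np.float64(34.6), np.float64(4.9)), (np.float64(35.2), np.float64(5.0)), (np.float64(36.0), np.float64(5.4)), (np.float64(36.8), np.float64(4.0)), (np.float64(37.5), np.float64(4.3))]
```

Three teeth passed, at about 8, 20 and 32 mm, and the rail is now 37.5 mm up. I'll settle it on the top tooth and check there that it holds before letting go.

```bash
python3 - <<'E'
from h import *
z=.207+.0384; L=[]
for i in range(6):
    z-=.0008; arm.move_l(W(.0653,-.0012,z),speed=.03); t,p,f,o=st(); L.append((round(p[2]-208.05,2),round(f[2],1)))
    if f[2]>0: break
print(t,p,f,L)
arm.gripper_to(.06); print(*st()[:3])
arm.move_l(W(.0653,-.0012,.30),speed=.15)
arm.move_pose(W(-.15,0,.16),ROT)
arm.gripper_to(0)
t,p,f,o=st(); print(t,p,f,o["finger_gap"],o["q"])
c=arm.camera_info("wrist");p,d=arm.read_camera("wrist");cv2.imwrite("pics/w3.png",p[:,:,::-1]);
p,d=arm.read_camera("scene");cv2.imwrite("pics/s3.png",cv2.resize(p[180:310,200:380,::-1],None,fx=4,fy=4,interpolation=cv2.INTER_CUBIC))
E
```

```text
21.2583 [ 65.33  -1.2  244.32] [0.34 2.84 0.1 ] [(np.float64(36.51), np.float64(-3.5)), (np.float64(36.27), np.float64(0.1))]
21.6917 [ 65.29  -1.39 243.84] [ 1.06 -0.05 -0.82]
23.875 [-149.95   -0.01  159.99] [ 0.53  0.14 -1.53] 3.173106362155616e-05 [-0.16 -0.16 -0.24  1.49  0.    0.04]
```

View pics/s3.png

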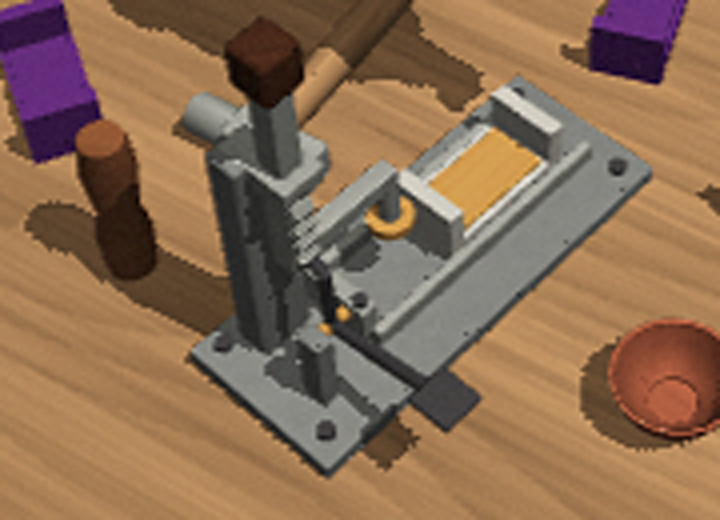

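The rail rests on its highest tooth: the foot at (390,220) is level with the lip's top, and its shadow shows it raised. Next is the cradle push.

```bash
python3 - <<'E'
from h import *
y,z=-.0005,.045
arm.move_l(W(-.15,y,z),speed=.15); t,p,f0,o=st(); print(t,p,f0)
L=[];x=-.15
while x<-.055:
    x+=.006 if x<-.083 else .0008
    arm.move_l(W(x,y,z),speed=.05 if x<-.083 else .03); t,p,f,o=st(); F=-(f-f0)[0]; L.append((round(x*1e3,1),float(round(p[0],1)),float(round(F,1))))
    if F>10 : break
print(t,L)
# lean
for k in range(8):
    if F>14.5: break
    x+=.0004; arm.move_l(W(x,y,z),speed=.03); t,p,f,o=st(); F=-(f-f0)[0]; print(t,x,p,f-f0)
E
```

```text
24.8917 [-149.49   -0.47   45.86] [0.19 0.11 0.52]
31.925 [(-144.0, -143.3, 0.5), (-138.0, -137.7, 0.9), (-132.0, -131.8, 0.4), (-126.0, -125.8, -0.1), (-120.0, -119.7, -0.7), (-114.0, -113.6, 0.1), (-108.0, -107.6, -0.0), (-102.0, -101.6, 0.1), (-96.0, -95.6, 0.5), (-90.0, -89.6, 0.1), (-84.0, -83.6, 0.4), (-78.0, -77.7, 0.3), (-77.2, -77.2, 0.7), (-76.4, -76.6, 2.2), (-75.6, -75.6, 2.8), (-74.8, -74.7, 2.4), (-74.0, -73.9, 1.3), (-73.2, -73.1, 1.5), (-72.4, -72.3, 3.0), (-71.6, -71.5, 1.9), (-70.8, -70.7, 2.2), (-70.0, -69.9, 2.3), (-69.2, -69.1, 2.3), (-68.4, -68.3, 2.4), (-67.6, -67.6, 1.8), (-66.8, -67.5, 6.9), (-66.0, -67.5, 12.5)]
32.175 -0.0656 [-67.44  -0.5   45.  ] [-13.82  -0.3    9.11]
32.425 -0.06520000000000001 [-67.46  -0.5   45.  ] [-16.22   0.69  10.53]
```

Solid stop: the near face is at about x = -56 mm, and the lean is 16 N. I'll hold it, back off, then go to the pad.

```bash
python3 - <<'E'
from h import *
y,z=-.0005,.045
for i in range(5): arm.pause(.2); t,p,f,o=st(); print(t,p,f)
arm.move_l(W(-.11,y,z),speed=.08); print(*st()[:3])
arm.move_l(W(-.11,y,.15),speed=.2)
arm.move_l(W(.0,.10,.15),speed=.2)
arm.move_l(W(.0655,.1005,.125),speed=.15); t,p,f,o=st(); print(t,p,f,o["q"])
p,d=arm.read_camera("scene");cv2.imwrite("pics/s4.png",cv2.resize(p[170:310,200:380,::-1],None,fx=4,fy=4,interpolation=cv2.INTER_CUBIC))
E
```

```text
32.625 [-67.45  -0.49  44.99] [-15.85   0.29  10.53]
32.825 [-67.44  -0.5   45.  ] [-17.08  -0.56  11.02]
33.025 [-67.43  -0.49  45.02] [-15.76  -0.32  10.46]
33.225 [-67.47  -0.49  44.98] [-16.     0.44  11.  ]
33.425 [-67.46  -0.5   44.99] [-15.53  -0.44  10.1 ]
34.1333 [-109.5    -0.49   45.24] [ 0.66 -0.21 -0.49]
36.3167 [ 64.93 100.12 125.27] [0.   0.24 0.13] [-0.02  0.39  0.29  1.47  0.    0.17]
```

View pics/s4.png

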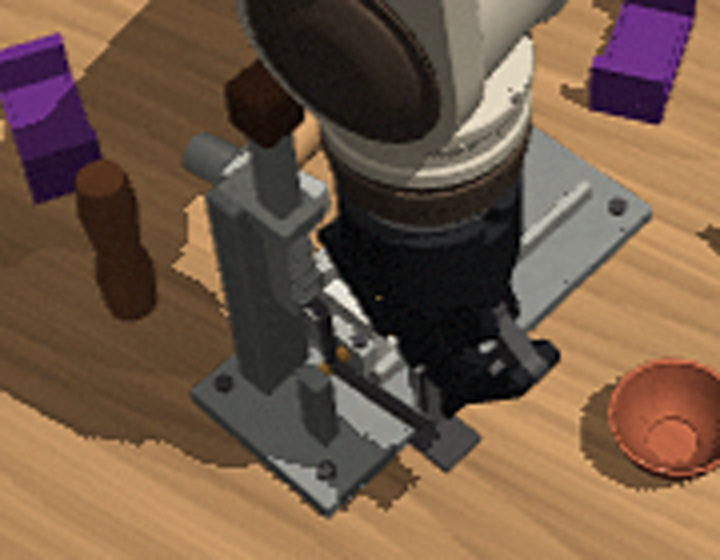

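The tips are over the pad, clear of the rail and knob. Now I press the pad.

```bash
python3 - <<'E'
from h import *
x,y=.0655,.1005
arm.move_l(W(x,y,.097),speed=.1); t,p,f0,o=st(); print(t,p,f0)
L=[];z=.097
while z>.075:
    z-=.001; arm.move_l(W(x,y,z),speed=.03); t,p,f,o=st(); F=(f-f0)[2]; L.append((float(round(p[2],1)),float(round(F,1))))
    if F>10: break
print(t,L)
arm.pause(1.2); t,p,f,o=st(); print(t,p,f)
arm.move_l(W(x,y,.13),speed=.08)
arm.move_l(W(x-.06,y+.02,.20),speed=.2)
arm.move_pose(W(-.20,.03,.25),ROT); t,p,f,o=st(); print(t,p,f)
p,d=arm.read_camera("scene");cv2.imwrite("pics/s5.png",cv2.resize(p[170:310,200:380,::-1],None,fx=4,fy=4,interpolation=cv2.INTER_CUBIC))
E
```

```text
36.8 [ 65.01 100.49  96.99] [-0.02 -0.73  1.46]
40.8 [(96.5, -1.7), (95.4, 0.7), (94.4, 3.3), (93.3, 4.2), (92.1, 3.0), (91.0, 3.2), (89.7, 0.9), (88.6, 0.3), (87.8, 2.0), (87.0, 2.1), (86.0, 2.6), (85.0, 2.4), (84.0, 2.5), (83.5, 5.4), (83.3, 9.8), (83.0, 13.5)]
42.0 [ 65.7  100.7   82.97] [-4.82  2.74 13.77]
44.3083 [-199.15   30.07  249.36] [-0.63  0.12  0.24]
```

View pics/s5.png

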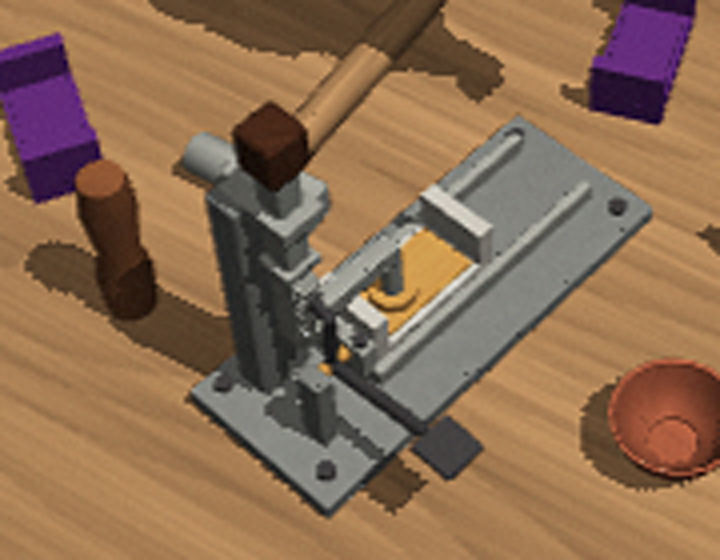

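The foot at (392,295) is down on the blank, the cradle is home, and the pad has sprung back. The hammer, bowl and ring clamp look undisturbed, so I'm handing it in.

```bash
python3 -c "
from rig import arm
print(arm.hand_in())"
```

```text
the job is handed in; nothing more can be done
None
```

I've clamped the blank and handed the job in at about 44 s: the rail was raised to its highest tooth, the cradle pushed home and held at about 16 N for over a second, and the foot let down onto the blank with the arm clear of everything; no verdict came back.

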